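Find the short bore with a depth gauge

TASK

One of the two wide blind bores in the brass block in the vice was drilled too shallow. Gauge both with the depth gauge: stand its bar flat on the block, lengthwise along it, with the rod over the bore, and push the rod gently down until you feel it bottom. Leave the gauge standing upright on the block in the shallower bore with its rod on the bottom, so that I can see which one to drill deeper and read how deep it is, and do not disturb the other things on the bench.

Things in the scene. Friction and masses are not known exactly. Their poses are not given: they have to be found in the camera images.
- gauge: Plain steel depth gauge standing upright on the bench, 255 g in all (varies by a quarter), rod and knob 55 g of it. Origin: centre of the flat underside of its bar, where the rod comes out; z up, y along the bar. Bar 70 (y) x 20 (x) x 16 mm high. On it a guide sleeve, 17 mm in diameter narrowing to 14, its top 34 mm above the underside. The rod slides straight up and down through both.
- rod (a joint): How far the 6 mm rod sticks out below the bar's underside, in m: 0 fully up, tip flush (as at the start), 0.045 lower stop. Friction in the sleeve, about 1 N, holds the rod wherever it is left; it does not fall by itself. It cannot turn in the bar nor be pulled up beyond 0, so the gauge can be lifted and carried by the knob.
- knob (a point): Centre of the round knurled knob on top of the gauge's rod, 18 mm in diameter, 20 mm tall; on the rod axis, 90 mm above the rod's tip (so 90 mm above the bar's underside at the start); it goes down with the rod.
- rod_tip (a point): Centre of the rod's flat lower end (6 mm in diameter, edge bevelled by 1.2 mm).
- block: Brass block, 45 (x) x 120 (y) x 46 mm high, clamped in a low dark steel vice fixed to the bench. Origin: on the bench under the block's middle; z up, y along the block. Its flat top is 68 mm above the bench, the jaws on its long sides end 18 mm lower. The vice spans x -106 (screw end) to +91 mm, y +-40. Two small 4.5 mm holes near the block's ends, 50 mm from its middle, are not to be measured.
- spool: Bystander: spool of solder, 62 mm in diameter, 30 mm tall, standing on its flange; origin under its centre.
- cutters: Bystander: small side cutters with two green dipped handles, about 150 mm long, 12 mm thick, lying flat; origin near the pivot, jaws towards its x.
- scriber: Bystander: thin steel scriber, 160 mm long, 9 mm thick, lying flat along its x; origin near its middle.
- bore_a (a point): Centre of the mouth of the wide blind bore, 9 mm in diameter, that lies 24 mm from the block's middle towards its +y, in the plane of the block's flat top. The bores are 13 to 36 mm deep, different each time; either may be the shallower, by 5 to 12 mm. The bottoms are flat and rigid and must be felt. (The rules call them shallow_bottom_c0 and deep_bottom_c0: points 4.5 mm below the bottom's surface, on the bore's axis.)
- bore_b (a point): Centre of the mouth of the wide blind bore, 9 mm in diameter, that lies 24 mm from the block's middle towards its -y, in the plane of the block's flat top. Like bore_a otherwise.
Mind the look-alikes: they are no part of the job. What is meant by the gauge is not blue or green, and is the smaller of those in its own colour.

How it is judged:
By the outcome, as a careful person would: the job done as asked, in the order asked, and still so for the second after the job is handed in, with the robot touching nothing.
It also fails if it takes over 61 s, if anything falls off the work surface, if the arm or the gripper's body presses on something with over 40 N, if the wrist force passes 120 N, or if a joint passes its speed limit or range.

ROBOT

A 6-joint arm with a two-finger parallel gripper is mounted at the origin on the work surface. World frame = base frame: x ahead of the robot, y to its left, z up, the work surface at z = 0. Lengths are in mm, angles in rad, forces in N, time in s.
With the tool pointing down it reaches from about 350 to 775 mm from the base axis. Payload 7.3 kg.
Tool frame: the origin (TCP) lies at the very end of the fingers, on their centre line; the grasp point (between the pads) lies grip_point_offset behind it (grip_point_offset is the distance from the TCP to the grasp point, in mm); x points along the fingers, z is the direction in which the jaws open and shut, and the axes are right-handed (so a half turn about x gives the same grasp; the last joint's range is limited). The gripper opens to 92 mm and grips with 3 to 60 N. Pads are 19 mm wide; open, the fingers measure 130 mm over their backs; the gripper's body (75 mm by 190 mm) begins 47 mm behind the grasp point.
Start: joints at [1.166, 0.342, 1.524, -0, 1.275, -0.146], TCP at [134.343, 507.54, 226.741] pointing down, gripper open.
Joint ranges: [-2.53, 2.53], [-0.77, 2.02], [0.04, 2.7], [-1, 4.14], [0.28, 2.66], [-3.11, 3.11]. Speed limits (rad/s): [2.57, 2.57, 3.14, 3.14, 3.14, 3.14].

INTERFACE

Orientations are given as [roll, pitch, yaw] about the fixed x, y, z axes, in that order (R = Rz(yaw) Ry(pitch) Rx(roll)).
In Python, from plant import * gives the robot as it stands.
- The arm moves only by the tool send_rows, never from a script. Its argument "series" is text: rows parted by semicolons, each of 5 numbers parted by spaces: the gripper's target within -1 to 1 (fully open at 1, half-way at 0, shut at -1), then the shift along the tool's x, y, z in units of 30 mm (1.0 is 30 mm), then the turn about the tool's x in units of 5 degrees (1.0 is 5 degrees). A call has 1 to 8 rows; each row is the pose to reach, as a shift and turn from the pose commanded when the call began, along the tool's axes at that moment; what a row does not reach only later rows make up. A row lasts 1/8 s, in which the tool goes at most 62.5 mm and 10.7 degrees, less where a joint would pass 70% of its speed; a pose out of reach is approached as far as the arm can. A call with a gripper value outside its range is refused whole. The fingers move at their own pace and stop on an object; the grip force is fixed at half the most. Time passes only in rows, so rows that repeat a pose let the fingers close. It gives the time, the measured TCP pose, the force and the opening at its end, in the units of the state.
- get_obs(): the state, without advancing time (a new reading comes with each control period).
- capture(name): name is "scene" or "top" or "wrist"; returns a dict with "pixels" (384x512x3 uint8, red, green, blue), "mtx" (3x3 intrinsics, pixels), "R" (3x3) and "t" (3): a world point X has camera coordinates R X + t. Camera axes: x right, y down, z forward; pixel columns grow to the right and rows downward; lengths in mm; the calibration is good to about 2 mm. A picture is of the moment at which its call begins. There is no depth.
- close_job(): hands the job in, once; it reports no verdict.
Trained networks look in a picture, given as the dict that the camera call returned (one of the last four; its "shot" number tells which), for a name from the list of things; names that differ only in an ending like _2 or _b are one class to them, and where a whole thing is asked for, a point or a joint stands for the part that bears it (a point fixed in the world has none). Each returns a list of dicts, best first, with "score" (0 to 1); they miss things now and then, are a little off and sometimes report something else, mostly with a low value. They report only what shows in the picture. A call takes as long as a camera call. They do not tell look-alikes from the thing itself.
- cut_out(picture, thing): "pixels" (384x512 bool, what is visible of it).
- place_of(picture, thing): "point" ([x, y, z] in mm, in world coordinates, good to about 4 mm: a listed point, or the origin of a listed thing).
The state is a dict: "time": time; "joint_positions": joint angles; "dq": joint speeds; "tau": joint torques, N m; "tool_pos": TCP position; "tcp_rot": TCP orientation; "contact_force": force on the tool from outside, world axes, zero at the start; "moment": the same for the moment, N m; "grip_width": finger opening in mm.
Only numpy, scipy, OpenCV 4.12 (cv2) and the standard library are available. Lean on these libraries where they do the work, as an engineer would, in place of code of your own. Each camera call takes 0.05 s, during which the arm holds its last target.

## Working session

There is one attempt and no reset: what is moved stays moved. The work goes in short steps, Python scripts to look and compute and a tool call to move; the robot and the scene stay as the last step left them, time stands still between calls to the robot, and variables do not carry over. Pictures are saved under pics/ and viewed, and the job is handed in when it is done.

Besides the shell and the picture viewer there is one more tool, called after "Emit:" as name(argument=value, ...), one argument or row to a line, values as JSON. send_rows: Moves the arm, as the interface text tells. Its arguments: {"type":"object","properties":{"series":{"type":"string"}},"required":["series"]}

```bash
mkdir -p pics; ls; python3 - <<'E'
from plant import *
import cv2,pickle
o=get_obs(); print(o)
for n in ["scene","top","wrist"]:
    p=capture(n); pickle.dump(p,open(f"{n}0.pkl","wb"))
    cv2.imwrite(f"pics/{n}0.png",cv2.cvtColor(p["pixels"],cv2.COLOR_RGB2BGR))
    print(n,p["mtx"].tolist(),p["R"].tolist(),p["t"].tolist())
    for th in ["gauge","block","knob","bore_a","bore_b"]:
        for d in place_of(p,th)[:5]: print(n,th,round(d["score"],2),[round(float(v)) for v in d["point"]])
print(get_obs()["time"])
E
```

```text
pics
{'time': 0.0, 'joint_positions': array([ 1.16600709e+00,  3.42767207e-01,  1.52504973e+00, -1.25688098e-05,
        1.27539091e+00, -1.46016515e-01]), 'dq': array([ 0.000195  , -0.00023581,  0.00153272, -0.00062185, -0.00051931,
       -0.00090946]), 'tau': array([ 6.70434438e-04, -4.31253290e+01, -2.44218296e+01,  7.17838830e-02,
        5.60220599e-02, -1.10181243e-04]), 'tool_pos': array([134.16758857, 507.13146503, 226.01046395]), 'tcp_rot': array([ 3.00301693,  1.5691811 , -1.9681411 ]), 'contact_force': array([-0.14171656, -0.38236054,  1.28609094]), 'moment': array([-0.06712287,  0.02455194,  0.06437282]), 'grip_width': 91.6288445515117}
scene [[436.20770045611016, 0.0, 256.77969622452304], [0.0, 436.20770045611016, 187.98650878533533], [0.0, 0.0, 1.0]] [[0.27344614729068806, 0.9618736105117882, -0.0051343872951119035], [0.828874532138564, -0.23833815971526226, -0.5061244230380693], [-0.48805144657500565, 0.13414201066242834, -0.8624451904158813]] [-160.83444329658434, -465.18157212026625, 1720.4777096937783]
scene gauge 0.67 [475, 261, -2]
scene gauge 0.63 [423, 19, -1]

[... 755 characters left out ...]
 0.54 [612, 214, 3]
top block 0.64 [590, -220, 0]
top block 0.52 [515, 150, 93]
top knob 0.68 [473, 259, 122]
top knob 0.64 [616, 213, 92]
top knob 0.55 [426, 21, 133]
top knob 0.38 [518, 145, 92]
top bore_a 0.76 [579, -200, 71]
top bore_a 0.67 [600, -241, 69]
top bore_b 0.76 [579, -200, 71]
top bore_b 0.67 [600, -241, 69]
wrist [[288.8664423868413, 0.0, 259.7191567692403], [0.0, 288.8664423868413, 191.77805758771888], [0.0, 0.0, 1.0]] [[0.2566999936381159, 0.9664910872700742, -0.0003024792593358133], [0.9337972396394356, -0.2479357718411476, 0.2579739682280096], [0.24925454561143506, -0.06650437030034553, -0.9661518204831953]] [-523.2789755264796, -31.826715531230498, 389.9344453311127]
0.9
```

View pics/scene0.png

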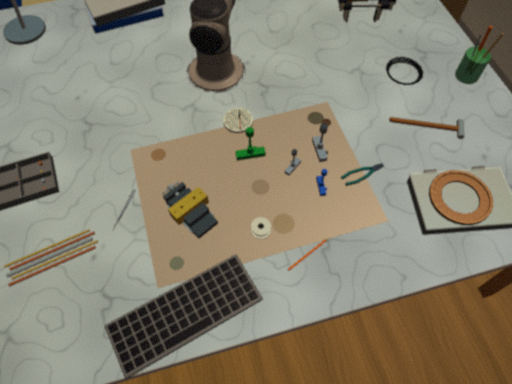

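View pics/top0.png

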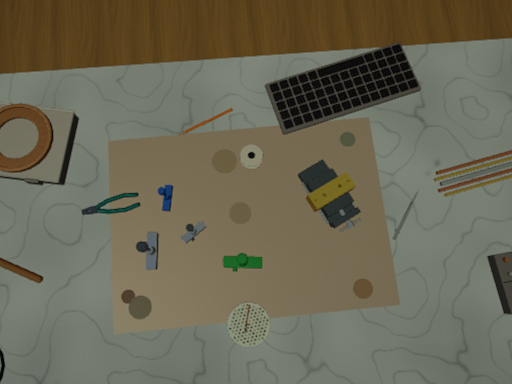

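```bash
python3 - <<'E'
import cv2,pickle,numpy as np
a=cv2.imread("pics/top0.png"); b=cv2.imread("pics/scene0.png")
c=[cv2.resize(x,(390,290),interpolation=cv2.INTER_CUBIC) for x in (a[195:269,140:239],a[155:229,285:384],b[125:199,260:359],b[173:247,155:254])]
cv2.imwrite("pics/crop0.png",np.vstack([np.hstack(c[:2]),np.hstack(c[2:])]))
E
```

```text
(no output)
```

View pics/crop0.png

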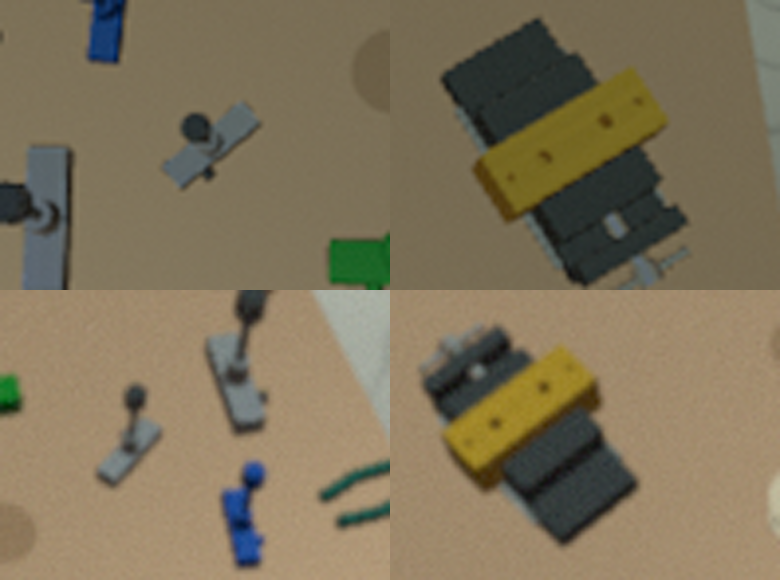

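View pics/wrist0.png

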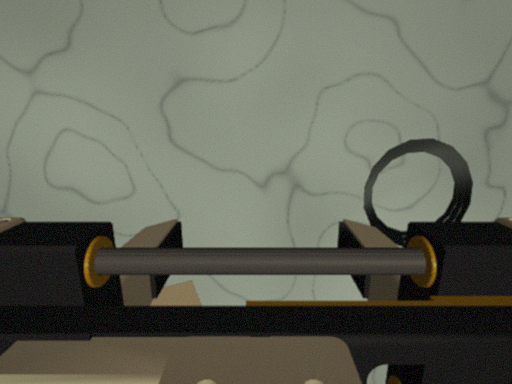

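```bash
cat > h.py <<'E'
from plant import *
import cv2,pickle,numpy as np
from scipy.spatial.transform import Rotation as Ro
def Rt(o): return Ro.from_euler('xyz',o["tcp_rot"]).as_matrix()
def shift(o,d): return np.round(Rt(o).T@np.array(d,float)/30,3)
def proj(p,X):
    c=np.atleast_2d(X)@p["R"].T+p["t"]; u=c@p["mtx"].T; return u[:,:2]/u[:,2:]
def unproj(p,uv,z):
    C=-p["R"].T@p["t"]; d=p["R"].T@np.linalg.solve(p["mtx"],[uv[0],uv[1],1]); return C+d*(z-C[2])/d[2]
def snap(n,f):
    p=capture(n); pickle.dump(p,open(f+".pkl","wb")); cv2.imwrite(f"pics/{f}.png",cv2.cvtColor(p["pixels"],cv2.COLOR_RGB2BGR)); return p
E
python3 - <<'E'
from h import *
import plant; print([n for n in dir(plant) if not n.startswith('_')])
o=get_obs(); R=Rt(o); print(R.round(3))
p=pickle.load(open("wrist0.pkl","rb")); C=-p["R"].T@p["t"]
print("cam in tool",R.T@(C-o["tool_pos"]), "camaxes in tool\n",(R.T@p["R"].T).round(3))
t=pickle.load(open("top0.pkl","rb")); s=pickle.load(open("scene0.pkl","rb"))
def cr(x,y,ox,oy): return (ox+x/3.94,oy+y/3.92)
for nm,c in [("bar1",(250,112)),("bar2",(173,177))]:
    print(nm,unproj(t,cr(*c,140,195),16).round(1))
for nm,c in [("b1",(605-390,121)),("b2",(545-390,156)),("s1",(638-390,102)),("s2",(511-390,177))]:
    print(nm,unproj(t,cr(*c,285,155),68).round(1))
print(unproj(t,cr(196,127,140,195),100).round(1))
E
```

```text
['Unreachable', 'capture', 'close_job', 'cut_out', 'get_obs', 'grip_point_offset', 'place_of']
[[ 0.    -0.967  0.256]
 [ 0.     0.256  0.967]
 [-1.    -0.     0.   ]]
cam in tool [-158.05358383   69.41635953   -1.54223519] camaxes in tool
 [[ 0.    -0.258  0.966]
 [-0.001 -0.966 -0.258]
 [ 1.    -0.001 -0.001]]
bar1 [535.8 115.4  16. ]
bar2 [496.  169.1  16. ]
b1 [ 597.9 -245.4   68. ]
b2 [ 577.5 -203.3   68. ]
s1 [ 609.  -268.6   68. ]
s2 [ 565.3 -179.6   68. ]
[515.8 141.9 100. ]
```

```bash
python3 - <<'E'
from h import *
print(grip_point_offset)
o=get_obs(); print(shift(o,np.array([518,146,215])-o["tool_pos"]))
E
```

```text
18.8
[  0.391 -15.446  -8.376]
```

Emit:
send_rows(
  series="0.2 0.05 -2 -1.1 1; 0.2 0.1 -4 -2.2 2; 0.2 0.15 -6 -3.3 3; 0.2 0.2 -8 -4.3 4; 0.2 0.3 -10 -5.4 5; 0.2 0.35 -12 -6.5 6; 0.2 0.39 -14 -7.6 7; 0.2 0.39 -15.45 -8.38 7.8",
)

```text
time: 1.9
tool_pos: [499.4, 163.1, 215.4]
tcp_rot: [0.073, 1.57, 0.702]
contact_force: [0.3, 1.4, 0.7]
grip_width: 55.0
```

```bash
python3 - <<'E'
from h import *
o=get_obs(); print(o["time"],o["tool_pos"],o["joint_positions"],o["contact_force"],o["dq"])
p=snap("wrist","w1")
for th in ["gauge","knob"]:
    for d in place_of(p,th)[:3]: print(th,round(d["score"],2),np.round(d["point"],1),proj(p,d["point"]))
E
```

```text
1.9 [499.42699884 163.07860513 215.39914978] [ 1.69491396e-01  3.51776819e-01  1.54212360e+00  3.24727664e-04
  1.24716960e+00 -4.59154840e-01] [0.31890148 1.36858171 0.65991292] [-0.8139218   0.39851393 -0.57848937  0.00285243  0.17096458 -0.26520799]
gauge 0.95 [424.3  25.8  -1.1] [[157.80058435 216.54022714]]
gauge 0.72 [ 4.745e+02  2.540e+02 -4.000e-01] [[287.81972438  97.88573727]]
gauge 0.64 [620.4 212.2   4.3] [[356.55057679 192.50499965]]
knob 0.95 [613.7 212.7  90.9] [[379.13249242 210.36448135]]
knob 0.91 [517.7 144.5  89.3] [[264.80036993 208.76859265]]
knob 0.87 [473.9 258.7 119. ] [[304.16903334  84.62003015]]
```

View pics/w1.png

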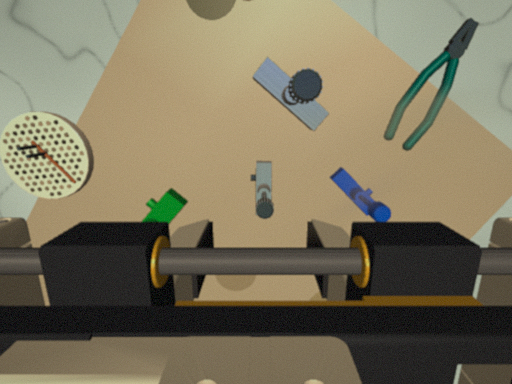

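Emit:
send_rows(
  series="0.2 0 0 0 0; 0.2 0 0 0 0; 0.2 0 0 0 0",
)

```text
time: 2.42
tool_pos: [497.5, 165.7, 215.5]
tcp_rot: [-0.068, 1.57, 0.565]
contact_force: [-1.1, 0.3, -0.3]
grip_width: 55.2
```

```bash
python3 - <<'E'
from h import *
o=get_obs(); print(o["time"],o["tool_pos"],o["contact_force"],abs(o["dq"]).max())
print(Rt(o).round(3))
p=snap("wrist","w2")
a=p["pixels"][120:240,200:330,::-1]
cv2.imwrite("pics/w2c.png",cv2.resize(a,(780,600)[:1]+(720,),interpolation=cv2.INTER_CUBIC)[:600])
for th in ["gauge","knob"]:
    for d in place_of(p,th)[:3]: print(th,round(d["score"],2),np.round(d["point"],1),proj(p,d["point"]))
E
```

```text
2.425 [497.48423582 165.72372716 215.54372918] [-1.11300482  0.31765227 -0.30095831] 0.007839528948359497
[[ 0.    -0.592  0.806]
 [ 0.     0.806  0.592]
 [-1.    -0.     0.   ]]
gauge 0.96 [615.6 211.9   3.8] [[353.21522317 193.31672279]]
gauge 0.79 [ 5.188e+02  1.455e+02 -5.000e-01] [[264.74601655 189.81430891]]
gauge 0.79 [474.8 255.9   1.7] [[289.44594976  99.57774878]]
knob 0.92 [516.9 147.7  89.2] [[265.94310251 208.92442581]]
knob 0.69 [616.8 212.6  89.7] [[380.32065219 215.23016017]]
knob 0.65 [471.4 257.8 124.6] [[302.50520057  87.47745791]]
```

View pics/w2c.png

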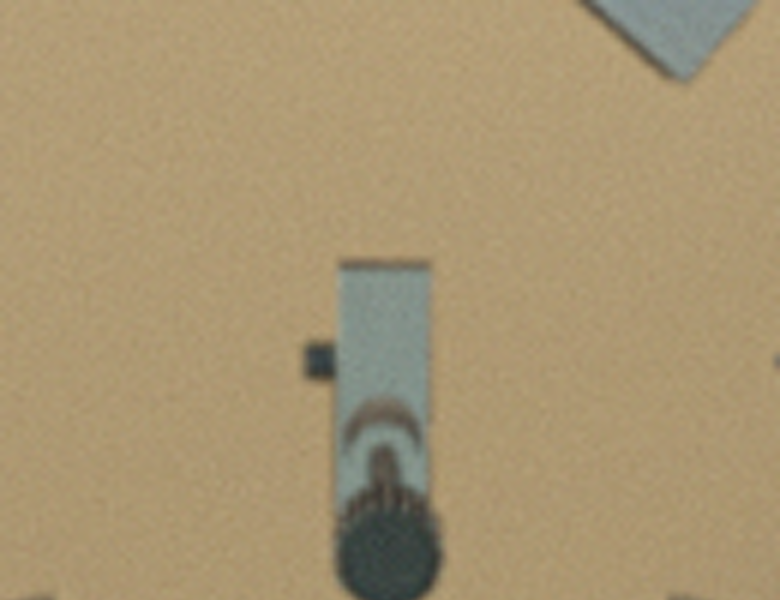

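```bash
python3 - <<'E'
from h import *
o=get_obs(); p=pickle.load(open("w2.pkl","rb"))
k=unproj(p,(264.4,212),100); print(k)
for u in [(256.4,164.2),(271.9,164.2)]: print(unproj(p,u,16))
print(shift(o,[k[0]-o["tool_pos"][0],k[1]-o["tool_pos"][1],130-o["tool_pos"][2]]))
E
```

```text
[515.26859782 146.94428587 100.        ]
[487.94910013 169.21445453  16.        ]
[503.56923072 180.66469664  16.        ]
[ 2.848 -0.837  0.108]
```

Emit:
send_rows(
  series="0.2 1 -0.84 0.11 0; 0.2 2 -0.84 0.11 0; 0.2 2.85 -0.84 0.11 0; 0.2 2.85 -0.84 0.11 0; 0.2 2.85 -0.84 0.11 0",
)

```text
time: 3.2
tool_pos: [516.2, 146.6, 130.8]
tcp_rot: [-0.45, 1.569, 0.182]
contact_force: [-0.2, 0.3, 1.9]
grip_width: 55.2
```

```bash
python3 - <<'E'
from h import *
o=get_obs(); print(o["time"],o["tool_pos"],o["contact_force"],abs(o["dq"]).max())
p=snap("wrist","w3")
for d in place_of(p,"knob")[:3]: print(round(d["score"],2),np.round(d["point"],1),proj(p,d["point"]))
print("tcp px",proj(p,o["tool_pos"]))
R=Rt(o)
for d in (-60,-30,0): print(proj(p,o["tool_pos"]-[0,0,d]))
E
```

```text
3.2 [516.21869493 146.56336885 130.8178768 ] [-0.16620186  0.34255105  1.94562452] 0.012223945108605545
0.92 [473.2 260.8 124.2] [[326.791101    14.00180438]]
0.79 [519.6 147.9  89.9] [[266.36761688 213.1891828 ]]
0.55 [617.1 214.6  90.6] [[428.43371147 218.21025002]]
tcp px [[261.98654662 234.66295556]]
[[263.23095631 296.71558909]]
[[262.48123771 259.33078424]]
[[261.98654662 234.66295556]]
```

View pics/w3.png

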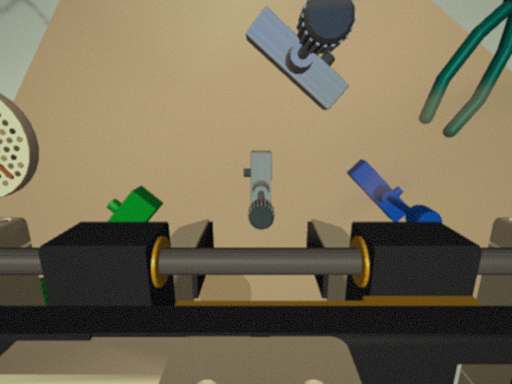

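Emit:
send_rows(
  series="0.2 0.7 0 0 0; 0.2 1.4 0 0 0; 0.2 1.98 0 0 0; 0.2 1.98 0 0 0; -1 1.98 0 0 0; -1 1.98 0 0 0; -1 1.98 0 0 0; -1 1.98 0 0 0",
)

```text
time: 4.3
tool_pos: [515.8, 146.4, 70.7]
tcp_rot: [-0.337, 1.57, 0.294]
contact_force: [0.5, 0.6, 0.4]
grip_width: 19.7
```

```bash
python3 - <<'E'
from h import *
o=get_obs(); print(o["time"],o["tool_pos"],o["contact_force"],o["moment"],o["grip_width"],abs(o["dq"]).max())
p=snap("wrist","w4")
print(proj(p,o["tool_pos"]+[0,0,29]),proj(p,o["tool_pos"]+[0,0,19]))
E
```

```text
4.3 [515.77353669 146.38559591  70.6754331 ] [0.5180202  0.62700651 0.42164497] [-0.04971951 -0.00270135  0.02409055] 19.687636019794915 0.004816104941791772
[[262.43429762 258.26148304]] [[262.26893422 249.12238279]]
```

View pics/w4.png

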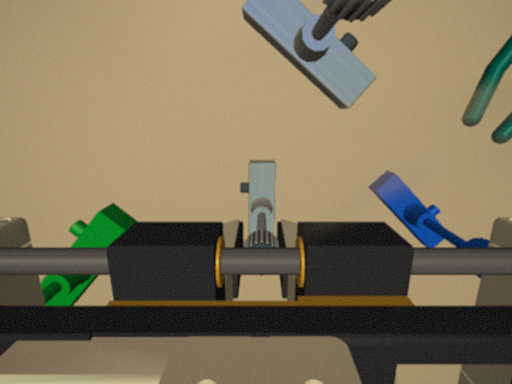

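Emit:
send_rows(
  series="-1 0 0 0 0; -1 0 0 0 0; -1 -0.5 0 0 0; -1 -1.5 0 0 0; -1 -2.5 0 0 0; -1 -3.7 0 0 0; -1 -3.7 0 0 0; -1 -3.7 0 0 0",
)

```text
time: 5.35
tool_pos: [514.8, 146.2, 180.6]
tcp_rot: [2.634, 1.569, -3.018]
contact_force: [-0.4, -0.3, -2.1]
grip_width: 17.5
```

```bash
python3 - <<'E'
from h import *
o=get_obs(); print(o["time"],o["tool_pos"],o["contact_force"],o["moment"],o["grip_width"])
p=snap("wrist","w5")
b=np.array([588,-223,0]); 
print(shift(o,[588-o["tool_pos"][0],-223-o["tool_pos"][1],0]))
t=snap("top","t5")
E
```

```text
5.35 [514.82072327 146.18767521 180.56429006] [-0.36800776 -0.2545809  -2.06620712] [-0.00615565 -0.00568972 -0.01195673] 17.451687116190563
[-2.0000e-03 -1.1374e+01 -5.2940e+00]
```

View pics/w5.png

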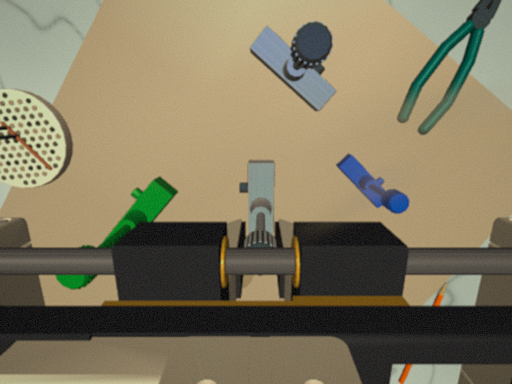

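```bash
python3 - <<'E'
from h import *
o=get_obs(); R=Rt(o); print(R.round(3), np.degrees(np.arctan2(R[1,1],R[0,1])))
print(shift(o,[619-o["tool_pos"][0],-286-o["tool_pos"][1],0]))
E
```

```text
[[-0.003 -0.59   0.807]
 [-0.     0.807  0.59 ]
 [-1.     0.001 -0.003]] 126.16999925465285
[-5.0000e-03 -1.3682e+01 -5.6940e+00]
```

Emit:
send_rows(
  series="-1 0 -1 -0.4 0.3; -1 0 -2.6 -1.1 0.6; -1 0 -4.3 -1.8 0.9; -1 0 -6 -2.5 1.2; -1 0 -7.7 -3.2 1.5; -1 0 -9.4 -3.9 1.8; -1 0 -11.1 -4.6 2; -1 0 -12.5 -5.2 2",
)

```text
time: 6.45
tool_pos: [610.6, -250.4, 179.4]
tcp_rot: [2.17, 1.568, 2.626]
contact_force: [-0.4, 0.6, -3.3]
grip_width: 16.8
```

Emit:
send_rows(
  series="-1 0 -0.6 -0.25 0; -1 0 -1 -0.42 0; -1 0 -1 -0.42 0; -1 0 -1 -0.42 0",
)

```text
time: 6.95
tool_pos: [613.0, -279.5, 181.4]
tcp_rot: [1.381, 1.57, 1.839]
contact_force: [0.6, -0.2, -2.9]
grip_width: 17.1
```

```bash
python3 - <<'E'
from h import *
o=get_obs(); print(o["time"],o["tool_pos"],o["contact_force"],o["grip_width"],abs(o["dq"]).max())
R=Rt(o); print(np.degrees(np.arctan2(R[1,1],R[0,1])))
p=snap("wrist","w6")
for d in place_of(p,"bore_a")[:3]: print(round(d["score"],2),np.round(d["point"],1),proj(p,d["point"]))
E
```

```text
6.95 [ 613.0163999  -279.51113332  181.4345779 ] [ 0.59639772 -0.22563901 -2.88792932] 17.078295568454717 0.005212307253836834
116.24433231427338
0.91 [ 598.9 -241.9   71.4] [[265.36071308 146.31730793]]
0.71 [ 579.5 -195.1   69. ] [[269.27682621  88.5012334 ]]
```

View pics/w6.png

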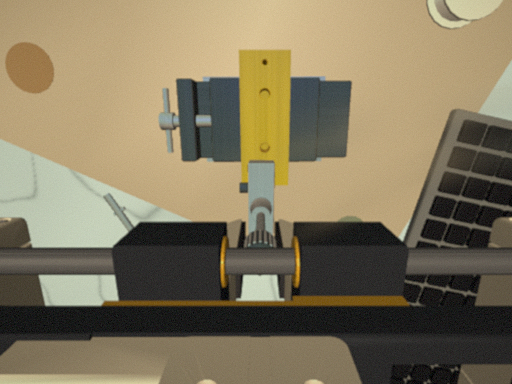

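```bash
python3 - <<'E'
from h import *
p=pickle.load(open("w6.pkl","rb")); im=p["pixels"][...,::-1].copy()
a=cv2.resize(im[40:200,220:310],None,fx=7,fy=7,interpolation=cv2.INTER_CUBIC)
a=a[:1120]; cv2.imwrite("pics/w6c.png",cv2.resize(np.hstack([a[:600],a[520:1120]]),(0,0),fx=0.63,fy=1) if 0 else cv2.resize(np.hstack([a[:560],a[560:]]),(800,356)))
g=cv2.cvtColor(im,cv2.COLOR_BGR2GRAY).astype(float); hsv=cv2.cvtColor(im,cv2.COLOR_BGR2HSV)
m=(hsv[...,1]>150)&(hsv[...,0]>18)&(hsv[...,0]<32)
rows=[]
for v in range(55,150,5):
    u=np.where(m[v,225:305])[0]+225; rows.append((v,u.min(),u.max()))
print(rows)
# holes: intensity-weighted darkness
for (u0,v0,r) in [(264,62,5),(265,92,8),(265,147,8)]:
    w=g[v0-r:v0+r+1,u0-r:u0+r+1]; d=np.clip(np.median(w)-15-w,0,None); 
    vv,uu=np.mgrid[v0-r:v0+r+1,u0-r:u0+r+1]; c=((uu*d).sum()/d.sum(),(vv*d).sum()/d.sum())
    print(c,unproj(p,c,68).round(2)); print(w.astype(int)[::1] if r==8 else '')
E
```

```text
[(55, np.int64(240), np.int64(289)), (60, np.int64(240), np.int64(289)), (65, np.int64(240), np.int64(289)), (70, np.int64(240), np.int64(289)), (75, np.int64(240), np.int64(289)), (80, np.int64(240), np.int64(289)), (85, np.int64(240), np.int64(289)), (90, np.int64(240), np.int64(289)), (95, np.int64(240), np.int64(289)), (100, np.int64(240), np.int64(289)), (105, np.int64(240), np.int64(289)), (110, np.int64(240), np.int64(289)), (115, np.int64(240), np.int64(288)), (120, np.int64(240), np.int64(288)), (125, np.int64(241), np.int64(288)), (130, np.int64(241), np.int64(288)), (135, np.int64(241), np.int64(288)), (140, np.int64(241), np.int64(288)), (145, np.int64(241), np.int64(288))]
(np.float64(264.3035019455253), np.float64(61.74513618677043)) [ 565.76 -177.3    68.  ]

(np.float64(264.4228743416102), np.float64(89.98194130925508)) [ 576.18 -198.03   68.  ]
[[158 156 155 160 158 158 156 159 154 154 158 160 161 159 156 158 159]
 [157 159 155 153 159 159 157 156 158 156 160 159 163 158 157 159 159]
 [160 160 155 158 157 160 158 156 154 156 158 163 158 160 156 160 161]
 [161 161 158
[... 1579 characters left out ...]
151 133 150 150 156 155 151 154 148 131 130 150 163 160 164]
 [160 154 144 123 142 151 154 155 158 148 144 118 116 149 157 158 162]
 [160 155 145 124 127 141 150 154 152 145 127 113 127 154 160 164 162]
 [162 157 144 123 110 115 130 130 134 122 111 109 136 153 162 162 160]
 [157 157 150 132 109 107 103 113 114 114 109 125 151 159 162 159 166]
 [162 155 158 145 122 108 107 106 110 117 127 146 157 166 160 160 156]
 [162 159 158 154 148 143 133 131 127 137 146 159 162 158 162 163 162]
 [159 155 155 159 153 147 151 150 149 151 157 163 165 161 160 165 163]
 [157 158 159 159 153 153 158 155 157 151 159 159 157 163 159 157 160]
 [162 159 154 153 154 156 157 162 153 153 157 159 164 162 163 164 154]]
```

View pics/w6c.png

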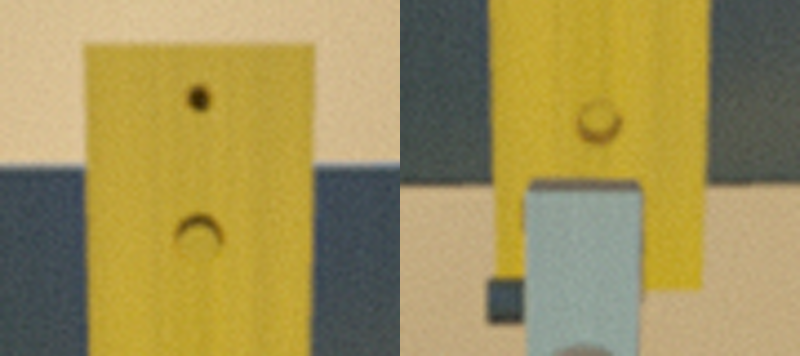

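```bash
python3 - <<'E'
from h import *
p=pickle.load(open("w6.pkl","rb")); im=p["pixels"][...,::-1].copy(); o=get_obs(); R=Rt(o)
L=lambda X:(R.T@(X-o["tool_pos"])).round(2)[1:]
for n,uv in [("farend",(264.5,49.9)),("small",(264.4,61.75)),("far",(264.5,92.5)),("near",(264.6,147.2)),("nearend",(264.6,185.2))]:
    X=unproj(p,uv,68); print(n,X.round(1),L(X))
g=cv2.cvtColor(im,cv2.COLOR_BGR2GRAY).astype(int)
print("cols at rows 170,190,200"); 
for v in (168,175,195,205): print(v,[(u,*im[v,u]) for u in list(range(245,252))+list(range(270,278))])
print([ (v,*im[v,255:268].mean(0).astype(int)) for v in range(155,170)])
for v in (40,50): pass
print([ (v,*im[v,255:275].mean(0).astype(int)) for v in range(46,54)])
print([ (v,*im[v,278:286].mean(0).astype(int)) for v in range(178,190)])
E
```

```text
farend [ 561.7 -168.8   68. ] [122.13   2.87]
small [ 565.8 -177.3   68. ] [112.71   2.82]
far [ 577.2 -199.9   68. ] [87.4   2.99]
near [ 598.8 -243.2   68. ] [38.95  3.24]
nearend [ 615.1 -275.9   68. ] [2.42 3.36]
cols at rows 170,190,200
168 [(245, np.uint8(50), np.uint8(162), np.uint8(188)), (246, np.uint8(48), np.uint8(155), np.uint8(189)), (247, np.uint8(73), np.uint8(140), np.uint8(167)), (248, np.uint8(126), np.uint8(150), np.uint8(150)), (249, np.uint8(149), np.uint8(158), np.uint8(146)), (250, np.uint8(152), np.uint8(160), np.uint8(145)), (251, np.uint8(145), np.uint8(155), np.uint8(141)), (270, np.uint8(149), np.uint8(158), np.uint8(142)), (271, np.uint8(150), np.uint8(159), np.uint8(147)), (272, np.uint8(154), np.uint8(163), np.uint8(146)), (273, np.uint8(146), np.uint8(156), np.uint8(149)), (274, np.uint8(103), np.uint8(143), np.uint8(157)), (275, np.uint8(50), np.uint8(152), np.uint8(174)), (276, np.uint8(45), np.uint8(160), np.uint8(188)), (277, np.uint8(50), np.uint8(164), np.uint8(190))]
175 [(245, np.uint8(44), np.uint8(161), np.uint8(188)), (246, np.uint8(33), np.
[... 3362 characters left out ...]
), np.int64(158), np.int64(185)), (53, np.int64(60), np.int64(159), np.int64(186))]
[(178, np.int64(41), np.int64(163), np.int64(192)), (179, np.int64(43), np.int64(164), np.int64(192)), (180, np.int64(43), np.int64(165), np.int64(193)), (181, np.int64(42), np.int64(164), np.int64(191)), (182, np.int64(40), np.int64(165), np.int64(193)), (183, np.int64(37), np.int64(163), np.int64(191)), (184, np.int64(56), np.int64(165), np.int64(193)), (185, np.int64(96), np.int64(166), np.int64(192)), (186, np.int64(121), np.int64(168), np.int64(192)), (187, np.int64(127), np.int64(169), np.int64(191)), (188, np.int64(128), np.int64(170), np.int64(192)), (189, np.int64(126), np.int64(168), np.int64(192))]
```

```bash
python3 - <<'E'
from h import *
p=pickle.load(open("w6.pkl","rb")); o=get_obs(); R=Rt(o)
L=lambda X:(R.T@(X-o["tool_pos"])).round(2)[1:]
for n,uv,z in [("top",(260.85,162.6),126.75),("und",(260.8,159.7),110.75),("l168",(247.5,168),126.75),("r168",(274.0,168),126.75),("l195",(247.9,195),126.75),("r195",(273.2,195),126.75)]:
    print(n,L(unproj(p,uv,z)))
print(proj(p,o["tool_pos"]))
E
```

```text
top [33.95 -0.42]
und [33.69 -0.42]
l168 [ 29.89 -10.38]
r168 [29.88  9.39]
l195 [  8.99 -10.32]
r195 [8.97 9.02]
[[261.80785086 234.75137481]]
```

Emit:
send_rows(
  series="-1 0 0.7 0.06 -0.05; -1 0 1.33 0.122 -0.1; -1 0.4 1.33 0.122 -0.1; -1 0.8 1.33 0.122 -0.1; -1 1.2 1.33 0.122 -0.1; -1 1.2 1.33 0.122 -0.1; -1 1.2 1.33 0.122 -0.1; -1 1.2 1.33 0.122 -0.1",
)

```text
time: 8.05
tool_pos: [598.9, -243.8, 145.8]
tcp_rot: [-0.932, 1.57, -0.467]
contact_force: [0.6, -0.6, -2.6]
grip_width: 16.5
```

```bash
python3 - <<'E'
from h import *
o=get_obs(); print(o["time"],o["tool_pos"],o["contact_force"],o["grip_width"],abs(o["dq"]).max())
p=snap("wrist","w7"); im=p["pixels"][...,::-1]
a=cv2.resize(im[60:250,190:330],None,fx=4.2,fy=4.2,interpolation=cv2.INTER_CUBIC)[:600]
cv2.imwrite("pics/w7c.png",a)
o6=613.0164,-279.5111
E
```

```text
8.05 [ 598.90395081 -243.8221973   145.83003974] [ 0.63827282 -0.55048879 -2.64107464] 16.518897566588173 0.002945705913852537
```

View pics/w7c.png

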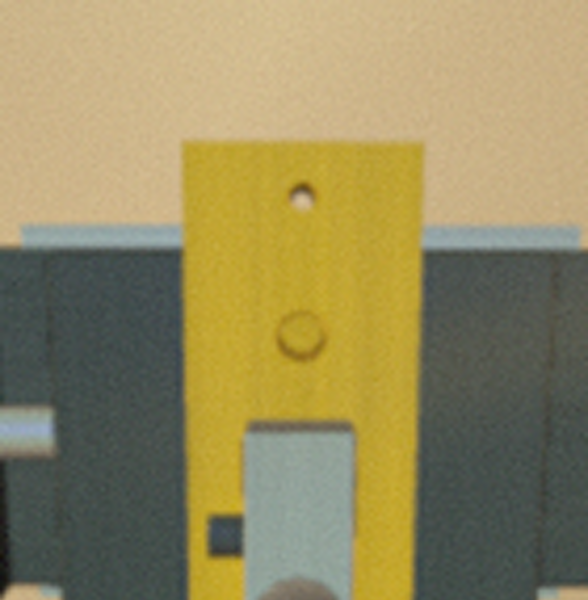

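```bash
python3 - <<'E'
from h import *
p=pickle.load(open("w7.pkl","rb")); o=get_obs(); R=Rt(o)
for _ in range(3):
    q=get_obs(); print(q["tool_pos"],q["time"])
L=lambda X:(R.T@(X-o["tool_pos"])).round(2)[1:]
im=p["pixels"][...,::-1]
print([ (v,*im[v,252:268].mean(0).astype(int)) for v in range(156,168)])
for v in (170,185): print(v,[(u,*im[v,u]) for u in list(range(245,252))+list(range(270,278))])
hsv=cv2.cvtColor(im,cv2.COLOR_BGR2HSV); m=(hsv[...,1]>150)&(hsv[...,0]>18)&(hsv[...,0]<32)
for v in range(100,195,10): u=np.where(m[v])[0]; print(v,u.min(),u.max(),end="; ")
g=cv2.cvtColor(im,cv2.COLOR_BGR2GRAY).astype(int); print(); print(g[131:150,253:272])
print([ (v,*im[v,252:270].mean(0).astype(int)) for v in range(90,98)])
E
```

```text
[ 598.88252522 -243.74472942  145.87490055] 8.1
[ 598.88252522 -243.74472942  145.87490055] 8.1
[ 598.88252522 -243.74472942  145.87490055] 8.1
[(156, np.int64(47), np.int64(163), np.int64(190)), (157, np.int64(48), np.int64(163), np.int64(191)), (158, np.int64(47), np.int64(161), np.int64(188)), (159, np.int64(58), np.int64(150), np.int64(172)), (160, np.int64(77), np.int64(120), np.int64(135)), (161, np.int64(83), np.int64(101), np.int64(110)), (162, np.int64(97), np.int64(111), np.int64(115)), (163, np.int64(134), np.int64(146), np.int64(136)), (164, np.int64(151), np.int64(161), np.int64(146)), (165, np.int64(151), np.int64(159), np.int64(145)), (166, np.int64(152), np.int64(161), np.int64(147)), (167, np.int64(150), np.int64(159), np.int64(145))]
170 [(245, np.uint8(51), np.uint8(170), np.uint8(199)), (246, np.uint8(46), np.uint8(163), np.uint8(193)), (247, np.uint8(69), np.uint8(146), np.uint8(168)), (248, np.uint8(122), np.uint8(148), np.uint8(148)), (249, np.uint8(153), np.uint8(161), np.uint8(147)), (250, np.uint8(148), np.uint8(156), np.uint8(141)), (251, np.uint8(154), np.
[... 2587 characters left out ...]
 147 145 139 148 152 160 162 162 156 160 155
  161]
 [165 160 154 157 160 159 164 162 156 157 158 154 160 163 158 160 160 160
  161]
 [161 160 156 159 160 158 160 155 159 157 157 161 158 162 161 160 160 159
  160]
 [162 158 160 156 155 157 161 161 157 161 156 159 162 161 155 159 161 160
  161]]
[(90, np.int64(139), np.int64(182), np.int64(206)), (91, np.int64(141), np.int64(182), np.int64(206)), (92, np.int64(135), np.int64(181), np.int64(205)), (93, np.int64(105), np.int64(172), np.int64(199)), (94, np.int64(65), np.int64(164), np.int64(191)), (95, np.int64(51), np.int64(162), np.int64(190)), (96, np.int64(49), np.int64(162), np.int64(189)), (97, np.int64(50), np.int64(163), np.int64(191))]
```

```bash
python3 - <<'E'
from h import *
p=pickle.load(open("w7.pkl","rb")); o=get_obs(); R=Rt(o)
L=lambda X:(R.T@(X-o["tool_pos"])).round(2)[1:]
u=145.85-70.68; print("und",u)
for n,uv,z in [("end-60",(261.9,93.1),68),("small-50",(261.9,106.9),68),("far-24",(261.6,140.0),68),("edgL150",(233.9,150),68),("edgR150",(288.8,150),68),("bartop",(260.8,162.6),u+16),("barund",(260.8,159.7),u),("edgL110",(233.5,110),68),("edgR110",(289.5,110),68),("edgL185",(234.8,185),68),("edgR185",(287.6,185),68)]:
    print(n,L(unproj(p,uv,z)))
E
```

```text
und 75.16999999999999
end-60 [84.16  0.52]
small-50 [73.91  0.53]
far-24 [48.29  0.32]
edgL150 [ 40.27 -22.22]
edgR150 [40.23 22.46]
bartop [33.67 -0.39]
barund [33.4  -0.35]
edgL110 [ 71.59 -21.78]
edgR110 [71.55 22.21]
edgL185 [ 10.96 -22.17]
edgR185 [10.93 22.19]
```

Emit:
send_rows(
  series="-1 0 0.055 0.018 0; -1 0.06 0.055 0.018 0; -1 0.12 0.055 0.018 0; -1 0.18 0.055 0.018 0; -1 0.2 0.055 0.018 0; -1 0.2 0.055 0.018 0",
)

```text
time: 8.85
tool_pos: [598.4, -241.8, 139.2]
tcp_rot: [1.702, 1.571, 2.167]
contact_force: [0.3, -0.8, -2.6]
grip_width: 17.2
```

```bash
python3 - <<'E'
from h import *
o=get_obs(); print(o["time"],o["tool_pos"],o["contact_force"],o["moment"])
p=snap("wrist","w8"); R=Rt(o); L=lambda X:(R.T@(X-o["tool_pos"])).round(2)[1:]
im=p["pixels"][...,::-1]
cv2.imwrite("pics/w8c.png",cv2.resize(im[60:250,190:330],None,fx=4.2,fy=4.2,interpolation=cv2.INTER_CUBIC)[:600])
u=o["tool_pos"][2]-70.68; print("und",u)
print([ (v,*im[v,252:268].mean(0).astype(int)) for v in range(156,166)],[ (v,*im[v,252:270].mean(0).astype(int)) for v in range(83,98)])
E
```

```text
8.85 [ 598.3581766  -241.79365451  139.24334812] [ 0.25069155 -0.7883102  -2.64490367] [-0.09383867  0.09961327  0.02250292]
und 68.56334811996399
[(156, np.int64(48), np.int64(163), np.int64(190)), (157, np.int64(48), np.int64(165), np.int64(192)), (158, np.int64(49), np.int64(163), np.int64(191)), (159, np.int64(60), np.int64(151), np.int64(174)), (160, np.int64(79), np.int64(121), np.int64(136)), (161, np.int64(84), np.int64(102), np.int64(111)), (162, np.int64(96), np.int64(109), np.int64(114)), (163, np.int64(134), np.int64(147), np.int64(137)), (164, np.int64(151), np.int64(162), np.int64(147)), (165, np.int64(153), np.int64(162), np.int64(148))] [(83, np.int64(141), np.int64(185), np.int64(208)), (84, np.int64(140), np.int64(183), np.int64(207)), (85, np.int64(140), np.int64(184), np.int64(207)), (86, np.int64(140), np.int64(184), np.int64(207)), (87, np.int64(139), np.int64(183), np.int64(206)), (88, np.int64(138), np.int64(182), np.int64(206)), (89, np.int64(139), np.int64(182), np.int64(207)), (90, np.int64(140), np.int64(183), np.int64(206)), (91, np.int64(139), np.int64(182), np.int64(206)), (92, np.int64(139), np.int64(182), np.int64(205)), (93, np.int64(140), np.int64(182), np.int64(207)), (94, np.int64(140), np.int64(182), np.int64(207)), (95, np.int64(124), np.int64(178), np.int64(203)), (96, np.int64(85), np.int64(167), np.int64(194)), (97, np.int64(54), np.int64(163), np.int64(191))]
```

View pics/w8c.png

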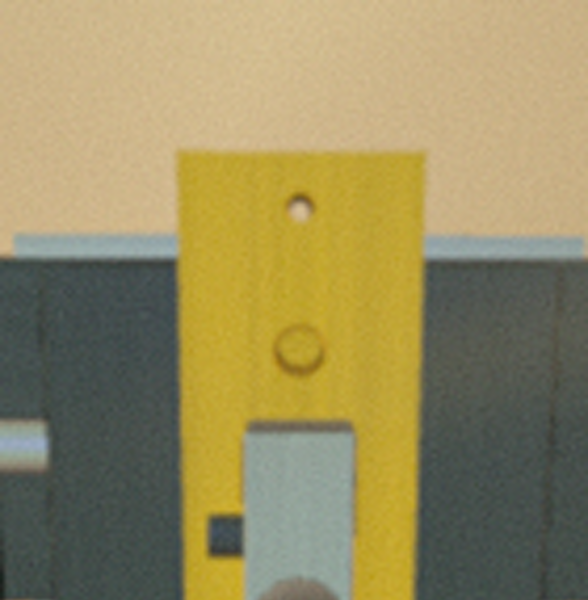

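```bash
python3 - <<'E'
from h import *
p=pickle.load(open("w8.pkl","rb")); o=get_obs(); R=Rt(o)
L=lambda X:(R.T@(X-o["tool_pos"])).round(2)[1:]
im=p["pixels"][...,::-1]; g=cv2.cvtColor(im,cv2.COLOR_BGR2GRAY).astype(int); print(g[135:153,254:270])
for n,uv,z in [("end-60",(261.5,95.7),68),("small-50",(261.5,109.8),68),("far-24",(261.4,143.3),68),("bartop",(260.8,162.6),84.5),("barund",(260.8,159.7),68.5),("l",(247.6,165),84.5),("r",(274,165),84.5)]:
    print(n,L(unproj(p,uv,z)))
s=im
for v in (125,155): print(v,[tuple(im[v,u]) for u in (231,232,233,234,235)],[tuple(im[v,u]) for u in (288,289,290,291,292)])
E
```

```text
[[160 156 158 158 164 160 158 155 158 158 161 163 164 162 159 159]
 [157 159 157 158 159 157 159 155 153 155 162 166 166 162 157 160]
 [165 158 160 159 154 145 141 140 140 144 155 159 165 162 157 158]
 [161 158 156 145 135 138 139 140 141 135 137 148 162 161 158 159]
 [164 156 144 136 139 145 153 155 145 148 145 145 153 161 158 161]
 [160 151 135 143 148 150 154 158 156 152 153 145 150 156 159 158]
 [158 140 139 151 153 155 153 150 151 158 153 152 149 152 155 159]
 [156 133 139 154 159 156 154 154 157 150 155 149 140 148 154 157]
 [152 129 132 148 153 150 150 158 154 161 158 154 131 143 160 160]
 [157 129 113 141 153 160 159 159 155 157 156 143 123 144 158 163]
 [156 139 110 122 146 154 156 158 152 150 146 124 116 146 155 166]
 [158 144 117 111 123 139 141 147 146 137 126 113 124 148 162 159]
 [162 158 138 117 109 114 115 118 124 118 114 117 146 160 164 159]
 [160 160 149 134 121 113 115 111 115 118 124 146 159 160 160 159]
 [158 160 153 155 147 136 135 126 131 136 151 161 161 166 160 159]
 [160 152 155 157 158 157 151 149 150 152 160 158 163 161 160 159]
 [159 157 157 159 159 159 15
[... 465 characters left out ...]
np.uint8(191))] [(np.uint8(57), np.uint8(167), np.uint8(194)), (np.uint8(56), np.uint8(164), np.uint8(189)), (np.uint8(64), np.uint8(135), np.uint8(149)), (np.uint8(74), np.uint8(95), np.uint8(99)), (np.uint8(79), np.uint8(78), np.uint8(71))]
155 [(np.uint8(78), np.uint8(77), np.uint8(67)), (np.uint8(67), np.uint8(90), np.uint8(91)), (np.uint8(62), np.uint8(144), np.uint8(170)), (np.uint8(53), np.uint8(159), np.uint8(190)), (np.uint8(57), np.uint8(160), np.uint8(189))] [(np.uint8(54), np.uint8(157), np.uint8(185)), (np.uint8(63), np.uint8(142), np.uint8(162)), (np.uint8(72), np.uint8(107), np.uint8(111)), (np.uint8(76), np.uint8(86), np.uint8(83)), (np.uint8(78), np.uint8(87), np.uint8(80))]
```

Emit:
send_rows(
  series="-1 0 -0.012 0.014 0; -1 0.03 -0.012 0.014 0; -1 0.06 -0.012 0.014 0; -1 0.06 -0.012 0.014 0",
)

```text
time: 9.4
tool_pos: [599.1, -242.0, 137.8]
tcp_rot: [-0.862, 1.57, -0.396]
contact_force: [-0.2, -0.4, 0.8]
grip_width: 16.7
```

Emit:
send_rows(
  series="-1 0.04 0 0 0; -1 0.04 0 0 0",
)

```text
time: 9.65
tool_pos: [599.0, -242.0, 136.3]
tcp_rot: [-0.806, 1.57, -0.341]
contact_force: [1.0, -0.0, -0.0]
grip_width: 17.0
```

Emit:
send_rows(
  series="-1 0.04 0 0 0; -1 0.04 0 0 0",
)

```text
time: 9.9
tool_pos: [599.0, -242.0, 135.0]
tcp_rot: [-0.307, 1.571, 0.159]
contact_force: [0.8, -0.1, -0.2]
grip_width: 17.1
```

Emit:
send_rows(
  series="-1 0.06 0 0 0; -1 0.12 0 0 0; -1 0.18 0 0 0; -1 0.24 0 0 0; -1 0.27 0 0 0; -1 0.27 0 0 0",
)

```text
time: 10.65
tool_pos: [598.8, -241.9, 126.9]
tcp_rot: [1.866, 1.57, 2.332]
contact_force: [1.0, -0.7, -1.9]
grip_width: 16.9
```

Emit:
send_rows(
  series="-1 0.035 0 0 0; -1 0.035 0 0 0",
)

```text
time: 10.9
tool_pos: [598.9, -241.9, 125.9]
tcp_rot: [1.709, 1.571, 2.175]
contact_force: [1.1, -0.6, -0.6]
grip_width: 17.0
```

Emit:
send_rows(
  series="-1 0.035 0 0 0; -1 0.035 0 0 0",
)

```text
time: 11.15
tool_pos: [598.9, -241.9, 124.8]
tcp_rot: [1.715, 1.571, 2.181]
contact_force: [0.9, -0.2, 0.1]
grip_width: 16.8
```

Emit:
send_rows(
  series="-1 0.035 0 0 0; -1 0.035 0 0 0",
)

```text
time: 11.4
tool_pos: [598.9, -241.9, 123.8]
tcp_rot: [1.548, 1.571, 2.013]
contact_force: [1.8, -0.6, -0.7]
grip_width: 16.5
```

Emit:
send_rows(
  series="-1 0.035 0 0 0; -1 0.035 0 0 0",
)

```text
time: 11.65
tool_pos: [598.9, -241.9, 122.7]
tcp_rot: [1.481, 1.571, 1.947]
contact_force: [0.7, -0.4, 0.1]
grip_width: 17.2
```

Emit:
send_rows(
  series="-1 0.035 0 0 0; -1 0.035 0 0 0",
)

```text
time: 11.9
tool_pos: [598.9, -241.9, 121.7]
tcp_rot: [1.611, 1.571, 2.076]
contact_force: [1.1, -0.6, 0.3]
grip_width: 17.1
```

Emit:
send_rows(
  series="-1 0.035 0 0 0; -1 0.035 0 0 0",
)

```text
time: 12.15
tool_pos: [598.9, -241.9, 120.6]
tcp_rot: [1.61, 1.571, 2.076]
contact_force: [1.1, -0.7, 0.1]
grip_width: 16.7
```

Emit:
send_rows(
  series="-1 0.035 0 0 0; -1 0.035 0 0 0",
)

```text
time: 12.4
tool_pos: [598.9, -241.9, 119.5]
tcp_rot: [1.747, 1.571, 2.213]
contact_force: [1.0, 0.1, -0.2]
grip_width: 17.0
```

Emit:
send_rows(
  series="-1 0.035 0 0 0; -1 0.035 0 0 0",
)

```text
time: 12.65
tool_pos: [598.9, -241.9, 118.5]
tcp_rot: [1.827, 1.571, 2.293]
contact_force: [1.0, -0.4, -0.4]
grip_width: 16.8
```

Depth ≈ 20 mm, still free.

Emit:
send_rows(
  series="-1 0.035 0 0 0; -1 0.035 0 0 0",
)

```text
time: 12.9
tool_pos: [598.9, -241.9, 117.4]
tcp_rot: [1.733, 1.571, 2.199]
contact_force: [0.7, -0.5, 0.1]
grip_width: 16.4
```

Emit:
send_rows(
  series="-1 0.035 0 0 0; -1 0.035 0 0 0",
)

```text
time: 13.15
tool_pos: [598.9, -241.9, 116.4]
tcp_rot: [1.486, 1.571, 1.951]
contact_force: [0.3, 0.2, 0.5]
grip_width: 16.9
```

Emit:
send_rows(
  series="-1 0.035 0 0 0; -1 0.035 0 0 0",
)

```text
time: 13.4
tool_pos: [598.9, -241.9, 115.4]
tcp_rot: [1.697, 1.571, 2.163]
contact_force: [1.3, -0.2, -1.2]
grip_width: 16.9
```

Emit:
send_rows(
  series="-1 0.035 0 0 0; -1 0.035 0 0 0",
)

```text
time: 13.65
tool_pos: [598.9, -241.9, 114.3]
tcp_rot: [1.625, 1.571, 2.09]
contact_force: [1.4, -0.2, 0.1]
grip_width: 17.1
```

Emit:
send_rows(
  series="-1 0.035 0 0 0; -1 0.035 0 0 0",
)

```text
time: 13.9
tool_pos: [598.9, -241.9, 113.3]
tcp_rot: [1.551, 1.571, 2.017]
contact_force: [2.0, -0.9, -0.6]
grip_width: 16.8
```

Emit:
send_rows(
  series="-1 0.035 0 0 0; -1 0.035 0 0 0",
)

```text
time: 14.15
tool_pos: [598.9, -241.9, 112.3]
tcp_rot: [1.88, 1.571, 2.346]
contact_force: [1.3, -1.1, 0.4]
grip_width: 16.7
```

Emit:
send_rows(
  series="-1 0.035 0 0 0; -1 0.035 0 0 0",
)

```text
time: 14.4
tool_pos: [599.1, -242.0, 112.0]
tcp_rot: [-0.906, 1.57, -0.44]
contact_force: [0.2, 1.0, 4.3]
grip_width: 17.2
```

Emit:
send_rows(
  series="-1 0.035 0 0 0; -1 0.035 0 0 0",
)

```text
time: 14.65
tool_pos: [599.4, -242.2, 111.8]
tcp_rot: [-0.982, 1.569, -0.517]
contact_force: [-1.1, 1.0, 9.1]
grip_width: 16.9
```

Emit:
send_rows(
  series="-1 -0.2 0 0 0; -1 -0.5 0 0 0; -1 -0.8 0 0 0; -1 -1.1 0 0 0; -1 -1.4 0 0 0; -1 -1.4 0.8 0 0; -1 -1.4 1.6 0 0; -1 -1.4 1.6 0 0",
)

```text
time: 15.65
tool_pos: [577.0, -197.7, 152.8]
tcp_rot: [1.575, 1.57, 2.042]
contact_force: [-0.0, -0.7, -2.0]
grip_width: 17.0
```

Emit:
send_rows(
  series="-1 0 0 0 0; -1 0 0 0 0",
)

```text
time: 15.9
tool_pos: [577.7, -199.7, 152.3]
tcp_rot: [-0.984, 1.57, -0.519]
contact_force: [-0.3, -0.1, -1.7]
grip_width: 17.0
```

```bash
python3 - <<'E'
from h import *
o=get_obs(); print(o["time"],o["tool_pos"],o["contact_force"],o["moment"],abs(o["dq"]).max())
p=snap("wrist","w9"); im=p["pixels"][...,::-1]
cv2.imwrite("pics/w9c.png",cv2.resize(im[60:250,180:340],None,fx=4.2,fy=4.2,interpolation=cv2.INTER_CUBIC)[:600])
print([ (v,*im[v,252:268].mean(0).astype(int)) for v in range(128,166)])
E
```

```text
15.9 [ 577.69012104 -199.74478396  152.30905098] [-0.3336675  -0.10719064 -1.68700978] [-0.06675115 -0.03503915  0.0397255 ] 0.0028373537048113455
[(128, np.int64(129), np.int64(170), np.int64(192)), (129, np.int64(128), np.int64(169), np.int64(190)), (130, np.int64(127), np.int64(169), np.int64(191)), (131, np.int64(127), np.int64(169), np.int64(190)), (132, np.int64(128), np.int64(169), np.int64(191)), (133, np.int64(126), np.int64(167), np.int64(189)), (134, np.int64(126), np.int64(168), np.int64(189)), (135, np.int64(126), np.int64(168), np.int64(189)), (136, np.int64(124), np.int64(166), np.int64(188)), (137, np.int64(125), np.int64(167), np.int64(189)), (138, np.int64(126), np.int64(166), np.int64(188)), (139, np.int64(124), np.int64(166), np.int64(188)), (140, np.int64(126), np.int64(166), np.int64(188)), (141, np.int64(124), np.int64(165), np.int64(187)), (142, np.int64(124), np.int64(165), np.int64(187)), (143, np.int64(124), np.int64(165), np.int64(186)), (144, np.int64(124), np.int64(165), np.int64(186)), (145, np.int64(123), np.int64(163), np.int64(186)), (146, np.int64(1
[... 308 characters left out ...]
40), np.int64(101), np.int64(135)), (153, np.int64(39), np.int64(101), np.int64(135)), (154, np.int64(40), np.int64(105), np.int64(139)), (155, np.int64(46), np.int64(129), np.int64(158)), (156, np.int64(49), np.int64(150), np.int64(176)), (157, np.int64(50), np.int64(156), np.int64(182)), (158, np.int64(51), np.int64(157), np.int64(182)), (159, np.int64(61), np.int64(144), np.int64(166)), (160, np.int64(78), np.int64(117), np.int64(131)), (161, np.int64(82), np.int64(97), np.int64(108)), (162, np.int64(94), np.int64(107), np.int64(111)), (163, np.int64(129), np.int64(140), np.int64(132)), (164, np.int64(145), np.int64(155), np.int64(141)), (165, np.int64(145), np.int64(155), np.int64(141))]
```

View pics/w9c.png

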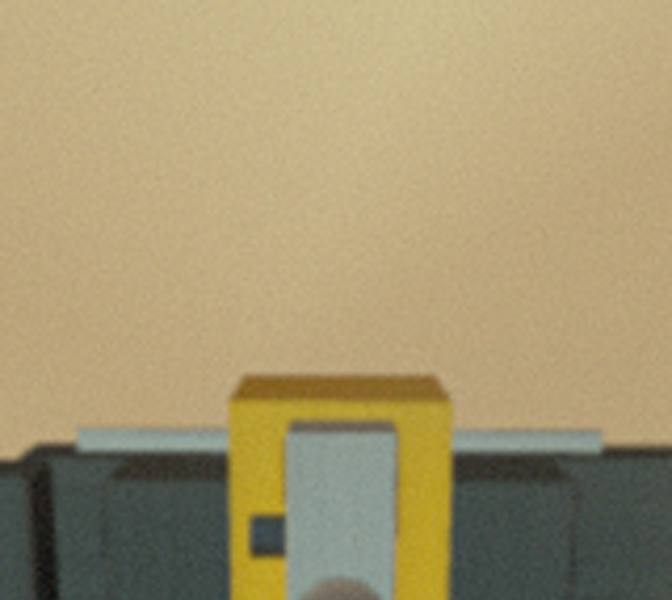

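```bash
python3 - <<'E'
from h import *
p=pickle.load(open("w9.pkl","rb")); o=get_obs(); R=Rt(o)
L=lambda X:(R.T@(X-o["tool_pos"])).round(2)[1:]
im=p["pixels"][...,::-1]
print(L(unproj(p,(261.5,155.1),68)), np.degrees(np.arctan2(R[1,1],R[0,1])))
for v in (158,180,195): print(v,[tuple(map(int,im[v,u])) for u in (232,233,234,235,236,237)],[tuple(map(int,im[v,u])) for u in (284,285,286,287,288,289)])
for v in (170,185): print(v,[tuple(map(int,im[v,u])) for u in (246,247,248,249)],[tuple(map(int,im[v,u])) for u in (272,273,274,275)])
E
```

```text
[35.18  0.33] 116.63575148831681
158 [(125, 162, 186), (121, 162, 183), (89, 160, 184), (55, 154, 181), (45, 155, 183), (43, 155, 184)] [(51, 155, 180), (58, 156, 182), (53, 152, 175), (72, 151, 177), (116, 162, 184), (126, 168, 186)]
180 [(74, 77, 67), (70, 78, 73), (64, 108, 119), (45, 145, 167), (42, 159, 184), (33, 153, 182)] [(38, 158, 185), (36, 156, 183), (46, 150, 176), (60, 103, 117), (69, 77, 70), (71, 72, 66)]
195 [(72, 74, 63), (71, 70, 57), (68, 87, 92), (43, 133, 156), (34, 153, 180), (39, 156, 183)] [(37, 159, 188), (41, 154, 181), (48, 129, 147), (65, 92, 94), (71, 73, 61), (66, 70, 58)]
170 [(36, 151, 177), (68, 140, 160), (124, 148, 147), (144, 155, 144)] [(146, 154, 143), (142, 151, 142), (96, 134, 142), (49, 140, 166)]
185 [(68, 69, 55), (85, 93, 87), (123, 138, 134), (147, 160, 147)] [(147, 157, 141), (137, 149, 148), (81, 127, 144), (46, 144, 172)]
```

Emit:
send_rows(
  series="-1 0.1 0.023 0 0; -1 0.25 0.023 0 0; -1 0.38 0.023 0 0; -1 0.44 0.023 0 0; -1 0.48 0.023 0 0; -1 0.48 0.023 0 0",
)

```text
time: 16.7
tool_pos: [577.1, -198.4, 138.0]
tcp_rot: [-0.354, 1.571, 0.111]
contact_force: [-0.8, 0.7, -1.6]
grip_width: 17.0
```

Emit:
send_rows(
  series="-1 0.05 0 0 0; -1 0.05 0 0 0",
)

```text
time: 16.95
tool_pos: [577.1, -198.3, 136.4]
tcp_rot: [0.564, 1.571, 1.029]
contact_force: [-1.2, 0.6, -0.0]
grip_width: 16.7
```

Emit:
send_rows(
  series="-1 0.05 0 0 0; -1 0.05 0 0 0",
)

```text
time: 17.2
tool_pos: [577.0, -198.4, 134.7]
tcp_rot: [1.637, 1.571, 2.102]
contact_force: [0.2, -0.5, 0.2]
grip_width: 16.7
```

Emit:
send_rows(
  series="-1 0.06 0 0 0; -1 0.12 0 0 0; -1 0.18 0 0 0; -1 0.24 0 0 0; -1 0.3 0 0 0; -1 0.3 0 0 0",
)

```text
time: 17.95
tool_pos: [577.0, -198.4, 125.5]
tcp_rot: [2.15, 1.57, 2.615]
contact_force: [0.3, 0.6, -1.8]
grip_width: 16.9
```

Emit:
send_rows(
  series="-1 0.035 0 0 0; -1 0.035 0 0 0",
)

```text
time: 18.2
tool_pos: [577.1, -198.4, 124.7]
tcp_rot: [1.345, 1.571, 1.811]
contact_force: [-0.5, 0.3, -1.1]
grip_width: 16.9
```

Emit:
send_rows(
  series="-1 0.035 0 0 0; -1 0.035 0 0 0",
)

```text
time: 18.45
tool_pos: [577.1, -198.4, 123.7]
tcp_rot: [1.243, 1.571, 1.708]
contact_force: [-0.8, 1.1, -0.4]
grip_width: 17.1
```

Emit:
send_rows(
  series="-1 0.035 0 0 0; -1 0.035 0 0 0",
)

```text
time: 18.7
tool_pos: [577.0, -198.4, 122.6]
tcp_rot: [1.383, 1.571, 1.849]
contact_force: [-0.4, 1.3, 0.3]
grip_width: 17.1
```

Emit:
send_rows(
  series="-1 0.035 0 0 0; -1 0.035 0 0 0",
)

```text
time: 18.95
tool_pos: [577.0, -198.4, 121.6]
tcp_rot: [1.437, 1.571, 1.902]
contact_force: [-0.1, 1.3, -0.6]
grip_width: 16.6
```

Emit:
send_rows(
  series="-1 0.035 0 0 0; -1 0.035 0 0 0",
)

```text
time: 19.2
tool_pos: [577.0, -198.4, 120.5]
tcp_rot: [1.61, 1.571, 2.076]
contact_force: [-0.5, 1.5, -1.8]
grip_width: 16.6
```

Emit:
send_rows(
  series="-1 0.035 0 0 0; -1 0.035 0 0 0",
)

```text
time: 19.45
tool_pos: [577.0, -198.4, 119.5]
tcp_rot: [1.437, 1.571, 1.902]
contact_force: [-0.8, 1.9, -0.1]
grip_width: 17.1
```

Emit:
send_rows(
  series="-1 0.035 0 0 0; -1 0.035 0 0 0",
)

```text
time: 19.7
tool_pos: [577.3, -198.6, 118.8]
tcp_rot: [-1.03, 1.57, -0.564]
contact_force: [-2.0, 0.4, 2.3]
grip_width: 16.7
```

Emit:
send_rows(
  series="-1 0.035 0 0 0; -1 0.035 0 0 0",
)

```text
time: 19.95
tool_pos: [577.6, -198.8, 118.6]
tcp_rot: [-1.0, 1.569, -0.535]
contact_force: [-1.2, 0.6, 7.1]
grip_width: 16.9
```

Emit:
send_rows(
  series="-1 -0.025 0 0 0; -1 -0.025 0 0 0",
)

```text
time: 20.2
tool_pos: [577.4, -198.6, 118.7]
tcp_rot: [-0.876, 1.57, -0.411]
contact_force: [-0.7, 1.3, 5.1]
grip_width: 16.9
```

```bash
python3 - <<'E'
from h import *
o=get_obs(); print(o["time"],o["tool_pos"],o["contact_force"],o["moment"])
p=snap("wrist","w10"); im=p["pixels"][...,::-1]
cv2.imwrite("pics/w10c.png",cv2.resize(im[60:300,160:360],None,fx=3,fy=3,interpolation=cv2.INTER_CUBIC)[:600])
E
```

```text
20.2 [ 577.36882507 -198.64414126  118.71515282] [-0.71349115  1.30063236  5.13220492] [ 0.03067126  0.25529508 -0.02870914]
```

View pics/w10c.png

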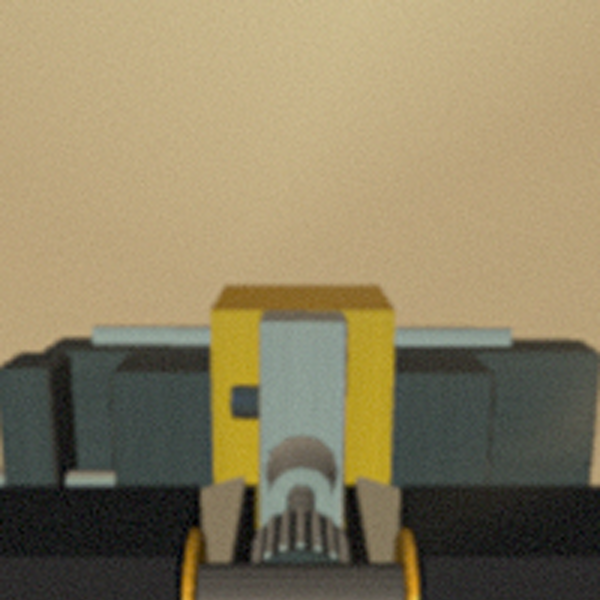

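Emit:
send_rows(
  series="-1 -0.02 0 0 0; -1 -0.02 0 0 0; 0.1 -0.02 0 0 0; 0.1 -0.02 0 0 0; 0.1 -0.02 0 0 0; 0.1 -0.02 0 0 0; 0.1 -0.02 0 0 0",
)

```text
time: 21.12
tool_pos: [577.0, -198.4, 118.7]
tcp_rot: [1.74, 1.571, 2.205]
contact_force: [-0.3, 0.5, 0.8]
grip_width: 50.3
```

```bash
python3 - <<'E'
from h import *
o=get_obs(); print(o["time"],o["tool_pos"],o["contact_force"],o["grip_width"])
p=snap("wrist","w11"); im=p["pixels"][...,::-1]
cv2.imwrite("pics/w11c.png",cv2.resize(im[60:300,160:360],None,fx=3,fy=3,interpolation=cv2.INTER_CUBIC)[:600])
E
```

```text
21.125 [ 577.03680137 -198.40797041  118.74182103] [-0.28584923  0.54209638  0.80170145] 50.34187405485939
```

View pics/w11c.png

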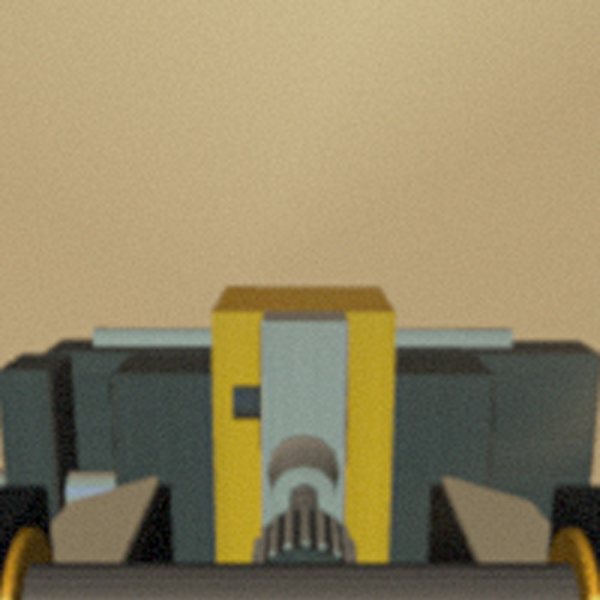

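Emit:
send_rows(
  series="0.1 -0.5 0 0 0; 0.1 -1.5 0 0 0; 0.1 -3 0 0 0; 0.1 -4 0 0 0; 0.1 -4 -1.5 0 0; 0.1 -4 -3 0 0; 0.1 -4 -3 0 0; 0.1 -4 -3 0 0",
)

```text
time: 22.18
tool_pos: [617.2, -278.4, 239.2]
tcp_rot: [1.093, 1.57, 1.559]
contact_force: [1.2, 1.8, 0.1]
grip_width: 50.4
```

```bash
python3 - <<'E'
from h import *
o=get_obs(); print(o["time"],o["tool_pos"],o["contact_force"],o["grip_width"])
p=snap("wrist","w12"); im=p["pixels"][...,::-1]
s=snap("scene","s12")["pixels"][...,::-1]; t=snap("top","t12")["pixels"][...,::-1]
for d in place_of(p,"knob")[:2]+place_of(p,"gauge")[:2]: print(round(d["score"],2),np.round(d["point"],1))
a=cv2.resize(im[40:260,150:370],(500,500),interpolation=cv2.INTER_CUBIC)
b=cv2.resize(s[165:245,150:250],(300,250),interpolation=cv2.INTER_CUBIC); c=cv2.resize(t[140:240,280:400],(300,250),interpolation=cv2.INTER_CUBIC)
cv2.imwrite("pics/fin.png",np.hstack([a,np.vstack([b,c])]))
E
```

```text
22.175 [ 617.21677963 -278.38419993  239.20649593] [1.1643376  1.75823649 0.11493592] 50.373769055621445
0.93 [ 579.5 -195.7  139.5]
0.84 [ 576.9 -195.8   69.1]
```

View pics/fin.png

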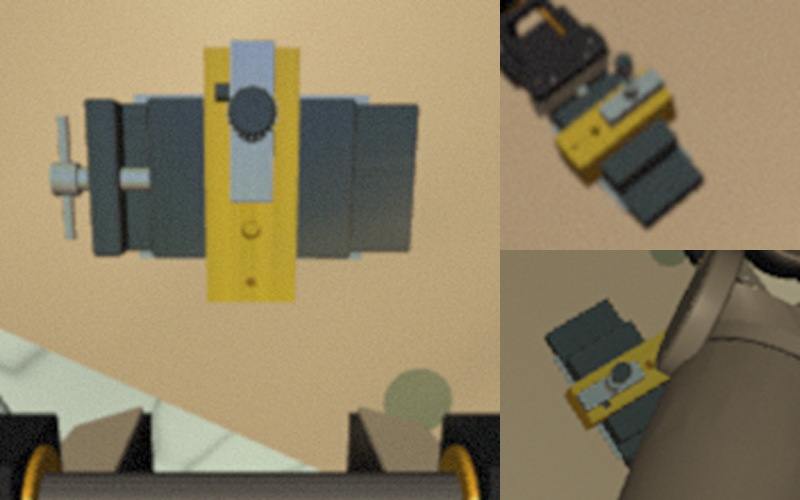

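View pics/s12.png

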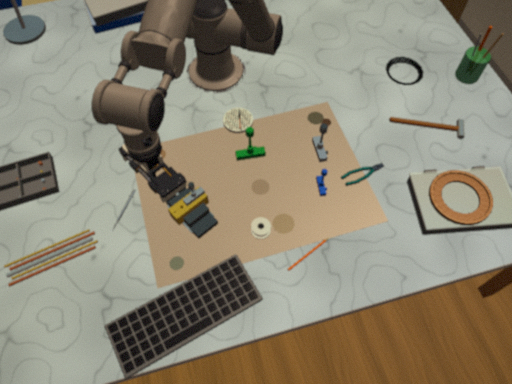

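```bash
python3 -c "
from plant import *
print(close_job())"
```

```text
the job is handed in; nothing more can be done
None
```

I gauged both bores and left the gauge in the shallower one, the bore about 20 mm deep nearer the robot's left (around x 577, y −199). The job is handed in; the robot's clock stood at about 22 s.

| Bore | Position (x, y) | Depth | Push force at last reading after bottoming |
|---|---|---|---|
| First gauged | 599, −243 | about 26.6 mm | 9 N |
| Second gauged | 577, −199 | about 19.8 mm | 7 N |

- **Which gauge:** I used the small grey gauge, which was at about (193, 232) in the top picture. I left alone the larger grey one and the blue and green ones.
- **How it stands:** The bar lies flat along the block and the rod is on the bottom. The fingers are open and the arm is clear.
- **Last checks:** The pictures show the gauge upright and its bar square on the block. The look-alikes, cutters and spool show no movement against the first picture. The network put the knob at 139.5 mm, which means about 18.5 mm deep. That agrees with the 19.8 mm felt, within its 4 mm accuracy.
- **What disagreed:** The first move towards the bores landed about 1.6 mm short. I corrected it from the wrist picture before inserting the rod. No check failed.

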